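# Angle the antenna boom past the post into its bay

## Task

Push the aluminium antenna boom home into the plywood bay at the back of the bench, so that it lies behind the post, flat along the bay's back wall and between the end walls. Only push it along the bench with the fingertips, one end and then the other to angle it in past the post; never grip, lift or tip it, and leave the other loose things where they are.

Things in the scene. Friction and masses are not known exactly. Their poses are not given: they have to be found in the camera images.
- boom: the antenna boom, a loose square aluminium tube 280 mm long, 30 mm wide and 30 mm tall, with black end caps and three small clips on top (up to 43 mm); 0.25 to 0.5 kg, slides on the bench with friction. Origin at the middle of its length, on its underside (on the bench). Its y axis runs along its length, x across it, z up. Both ends are alike; at the start its +y end is the left one as the robot sees it
- bay: the stowage bay, fixed to the bench: a low U of plywood walls 12 mm thick and 32 mm tall, with no floor and no top, open towards the robot. Origin on the bench at the middle of the back wall's inner face. Its x axis points out through the back wall, away from the robot; y runs along the back wall to the robot's left; z up. The inside is 318 mm long (y from -159 to +159 mm); the two end walls reach 45 mm out from the back wall (x from 0 to -45 mm)
- post: fixed dark steel post, 20 mm in diameter, 60 mm tall (with a look-only 26 mm collar at its foot), standing in front of the left part of the bay's mouth, 62 to 72 mm (to its axis) from the inner face of the back wall. Origin at its foot, on its axis
- mug: bystander, loose: white mug, 76 mm across, 90 mm tall, standing left of the work; origin at the centre of its underside
- tape: bystander, loose: black tape roll lying flat, 84 mm across, 19 mm thick, just left of the bay; origin at the centre of its underside
- adapter: bystander, loose: small turned brass connector, 24 mm across, 40 mm tall, standing on the robot's side of the post; origin at the centre of its underside
- jar: bystander, loose: glass jar with a steel lid, 54 mm across, 68 mm tall, right of the bay; origin at the centre of its underside
- driver: bystander, loose: black-handled screwdriver, 180 mm long, lying across, near the robot on the left; origin about at the middle of its length, on the bench
- ctrlbox: bystander, loose: die-cast metal control box, 70 x 100 x 36 mm with two small knobs on top (50 mm in all), right of the bay; origin at the centre of its underside
- mouse: bystander, loose: black computer mouse, 100 x 58 mm, 32 mm tall, at the right; origin at the centre of its underside

How it is judged:
By the outcome, as a careful person would: the job done as asked, in the order asked, and still so for the second after the job is handed in, with the robot touching nothing.
It also fails if it takes over 72 s, if anything falls off the work surface, if the arm or the gripper's body presses on something with over 40 N, if the wrist force passes 120 N, or if a joint passes its speed limit or range.

## Robot

A 6-joint arm with a two-finger parallel gripper is mounted at the origin on the work surface. World frame = base frame: x ahead of the robot, y to its left, z up, the work surface at z = 0. Lengths are in mm, angles in degrees, forces in N, time in s.
With the tool pointing down it reaches from about 300 to 850 mm from the base axis. Payload 4.2 kg.
Tool frame: the origin (TCP) lies at the very end of the fingers, on their centre line; the grasp point (between the pads) lies 19 mm behind it; z points along the fingers, y is the direction in which the jaws open and shut (so a half turn about z gives the same grasp; the last joint's range is limited). The gripper opens to 91 mm and grips with 3 to 60 N. Pads are 32 mm wide; open, the fingers measure 118 mm over their backs; the gripper's body (76 mm by 178 mm) begins 60 mm behind the grasp point.
Start: joints at [69.614, 18.312, 89.639, -0, 72.044, -1.146], TCP at [189.481, 542.903, 179.776] pointing down, gripper open.
Joint ranges: [-177.97, 177.97], [-48.28, 115.42], [12.27, 149.76], [-77.06, 257.06], [2.81, 150.46], [-146.56, 146.56]. Speed limits (degrees/s): [147.25, 147.25, 180, 180, 180, 180].

## Interface

Orientations are given as [roll, pitch, yaw] about the fixed x, y, z axes, in that order (R = Rz(yaw) Ry(pitch) Rx(roll)).
In Python, from workcell import * gives the robot as it stands. The module is installed in compiled form; this text tells all that it offers.
- The arm moves only by the tool servo_tool, never from a script. Its argument "plan" is a list that holds one entry, the list of rows, each a list of 7 numbers: the shift along the tool's x, y, z in mm, then the turn, a rotation vector about the tool's x, y, z in rad, then the opening, from 0 (shut) to 1 (fully open). A call has 1 to 20 rows; each row is the pose to reach, as a shift and turn from the pose commanded when the call began, along the tool's axes at that moment; what a row does not reach only later rows make up. A row lasts 1/10 s, in which the tool goes at most 50 mm and 8.59 degrees, less where a joint would pass 70% of its speed; a pose out of reach is approached as far as the arm can. A call with a gripper value outside its range is refused whole. The fingers move at their own pace and stop on an object; "squeeze" is the grip in N (left out, the last holds). Time passes only in rows, so rows that repeat a pose let the fingers close. It gives the time, the measured TCP pose, the force and the opening at its end, in the units of the state.
- state(): the state, without advancing time (a new reading comes with each control period).
- grab_frame(name): name is "side" or "top"; returns a dict with "color" (480x640x3 uint8, red, green, blue), "range_z" (480x640 float32, mm along the optical axis (not along the pixel's ray), 0 where there is no reading), "fx", "fy", "cx", "cy" (pixels), "rvec" (rotation vector, rad) and "tvec" (3), from world to camera coordinates, as OpenCV has them. Camera axes: x right, y down, z forward; pixel columns grow to the right and rows downward; lengths in mm; the calibration is good to about 2 mm. A picture is of the moment at which its call begins.
- job_done(): hands the job in, once; it reports no verdict.
The state is a dict: "time_s": time; "qpos": joint angles; "qvel": joint speeds; "effort": joint torques, N m; "ee_pos": TCP position; "ee_rot": TCP orientation; "force": force on the tool from outside, world axes, zero at the start; "torque": the same for the moment, N m; "gripper_width": finger opening in mm.
Only numpy, scipy, OpenCV 4.12 (cv2) and the standard library are available. Lean on these libraries where they do the work, as an engineer would, in place of code of your own. Each camera call takes 0.05 s, during which the arm holds its last target.

## Working session

There is one attempt and no reset: what is moved stays moved. The work goes in short steps, Python scripts to look and compute and a tool call to move; the robot and the scene stay as the last step left them, time stands still between calls to the robot, and variables do not carry over. Pictures are saved under pics/ and viewed, and the job is handed in when it is done.

Besides the shell and the picture viewer there is one more tool, called after "Emit:" as name([rows], argument=value, ...), one row to a line, values as JSON. servo_tool: Moves the arm, as the interface text tells. Its arguments: {"type":"object","properties":{"plan":{"type":"array"},"squeeze":{"type":"number"}},"required":["plan"]}

```bash
mkdir -p pics; cat > h.py <<'E'
import numpy as np, cv2
from workcell import *
def grab(n,fn=None):
    f=grab_frame(n)
    if fn: cv2.imwrite('pics/'+fn,f['color'][:,:,::-1])
    return f
def ray(f,u,v,z):
    R,_=cv2.Rodrigues(np.array(f['rvec'],float)); t=np.array(f['tvec'],float).ravel()
    c=-R.T@t; d=R.T@np.array([(u-f['cx'])/f['fx'],(v-f['cy'])/f['fy'],1.])
    return c+d*(z-c[2])/d[2]
def proj(f,p):
    K=np.array([[f['fx'],0,f['cx']],[0,f['fy'],f['cy']],[0,0,1]],float)
    return cv2.projectPoints(np.array(p,float).reshape(-1,1,3),np.array(f['rvec'],float),np.array(f['tvec'],float),K,None)[0].reshape(-1,2)
E
python3 - <<'E'
from h import *
for n in('top','side'):
    f=grab(n,n+'0.png'); print(n,f['fx'],f['cx'],f['cy'],f['rvec'],f['tvec'])
    np.save(n+'0.npy',f,allow_pickle=True)
s=state();print(s)
E
```

```text
top 464.7642516775665 319.44525981010366 226.485812011736 [ 2.11996599 -2.17603526  0.14504923] [ -34.78428361  557.24835065 1174.45719683]
side 584.8920371970682 323.1325791234839 234.6689814063374 [ 2.21494801 -0.7152299   0.34405026] [-483.65584103  222.96376738 1093.99987451]
{'time_s': 0.1, 'qpos': array([ 6.96159965e+01,  1.83479162e+01,  8.97000829e+01, -6.34084447e-04,
        7.20447994e+01, -1.14515134e+00]), 'qvel': array([ 0.03288816, -0.02631182, -0.18083005,  0.01068026,  0.02807241,
        0.05204418]), 'effort': array([-8.24402578e-04, -4.13333309e+01, -2.32509863e+01,  7.27959559e-02,
        4.22364625e-02, -8.60806790e-05]), 'ee_pos': array([189.28165323, 542.40364254, 179.00051176]), 'ee_rot': array([-1.79907208e+02, -1.25184084e-03,  1.60761343e+02]), 'force': array([-0.61572157, -0.00445732, -0.1102525 ]), 'torque': array([ 0.02078072, -0.02455826, -0.01290652]), 'gripper_width': 91.61378804521402}
```

View pics/top0.png

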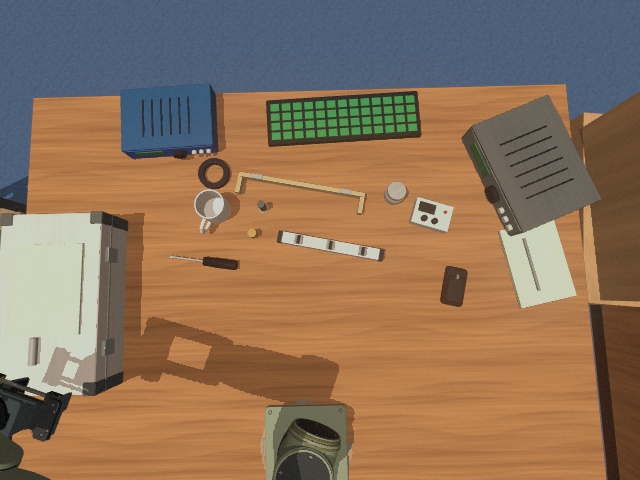

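View pics/side0.png

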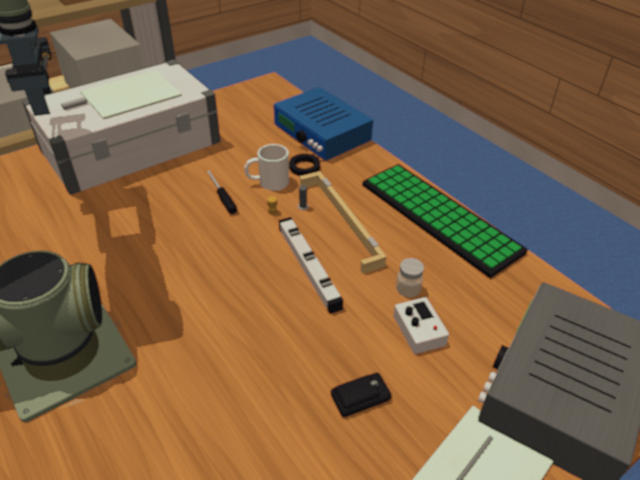

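The top view shows the boom running from (278,237) to (382,255), with the bay behind it from (240,180) to (362,200). The post is at (262,206) and the brass adapter at (252,233). I'll zoom in for accurate corners.

```bash
python3 - <<'E'
from h import *
f=np.load('top0.npy',allow_pickle=True).item()
c=f['color'][160:270,185:395,::-1]
cv2.imwrite('pics/crop0.png',cv2.resize(c,None,fx=3.8,fy=3.8,interpolation=cv2.INTER_CUBIC))
f=np.load('side0.npy',allow_pickle=True).item()
c=f['color'][140:320,230:430,::-1]
cv2.imwrite('pics/crops0.png',cv2.resize(c,None,fx=3.3,fy=3.3,interpolation=cv2.INTER_CUBIC))
E
```

```text
(no output)
```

View pics/crop0.png

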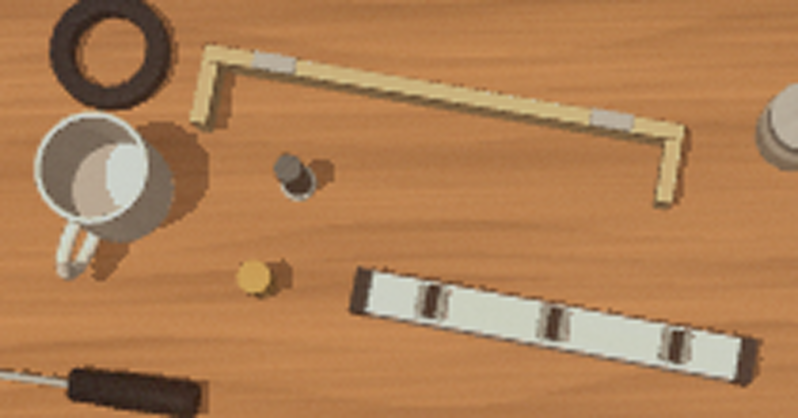

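View pics/crops0.png

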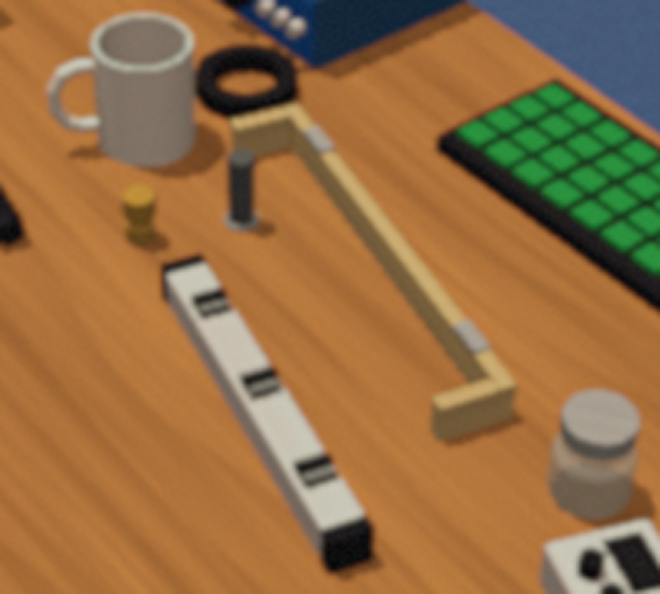

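```bash
cat >> h.py <<'E'
def crop_pts(f,pts,z,s=3.8,o=(185,160)):
    return np.array([ray(f,x/s+o[0]-.5+.5/s,y/s+o[1]-.5+.5/s,z)[:2] for x,y in pts])
E
python3 - <<'E'
from h import *
np.set_printoptions(precision=1,suppress=True)
f=np.load('top0.npy',allow_pickle=True).item()
b=crop_pts(f,[(206,45),(686,127),(190,122),(210,128),(655,203),(676,207)],32)
print('bay',b)
d=b[1]-b[0];L=np.linalg.norm(d);print(L,np.linalg.norm(b[2]-b[0]),np.linalg.norm(b[5]-b[1]))
uy=-d/L; ux=np.array([uy[1],-uy[0]]) 
print('ux',ux,'uy',uy,'yaw',np.degrees(np.arctan2(ux[1],ux[0])))
o=(b[0]+b[1])/2-12*ux; print('origin',o)
def B(p): 
    p=np.atleast_2d(p)-o; return np.c_[p@ux,p@uy]
print('bayB',B(b))
bo=crop_pts(f,[(359,268),(757,340),(745,386),(350,312)],30); print('boom',bo,'B',B(bo),np.linalg.norm(bo[0]-bo[1]))
print('post',B(crop_pts(f,[(288,165)],60)),B(crop_pts(f,[(300,183)],0)))
print('adapter',B(crop_pts(f,[(254,277)],40)),'mug',B(crop_pts(f,[(92,165)],90)), 'tape',B(crop_pts(f,[(110,52)],19)))
print('jar', B(ray(f,396,190,68)[:2]),'post w',crop_pts(f,[(288,165)],60))
# side checks
g=np.load('side0.npy',allow_pickle=True).item()
S=lambda pts,z:B(crop_pts(g,pts,z,3.3,(230,140)))
print('side bay out corners',S([(296,103),(517,383),(233,122),(433,404)],32))
print('side post',S([(242,156)],60),S([(241,222)],0)); print('side boom',S([(163,267),(202,258),(370,521),(327,541)],30)); print('ad',S([(138,193)],40))
E
```

```text
bay [[ 711.   162. ]
 [ 643.2 -172.7]
 [ 656.1  173.3]
 [ 651.4  159.4]
 [ 590.1 -149.1]
 [ 586.9 -163.5]]
341.48573208052255 56.06600389043518 57.028203176549724
ux [ 1.  -0.2] uy [0.2 1. ] yaw -11.447372851786852
origin [665.4  -2.9]
bayB [[  12.   170.7]
 [  12.  -170.7]
 [ -44.1  170.9]
 [ -45.9  156.3]
 [ -44.7 -158.2]
 [ -45.  -173. ]]
boom [[ 550.4   56.9]
 [ 493.3 -215.7]
 [ 462.  -206.1]
 [ 520.    63.5]] B [[-124.5   35.8]
 [-126.4 -242.7]
 [-159.  -239.5]
 [-155.7   36.2]] 278.4762814756288
post [[-66.9  93. ]] [[-68.3  92. ]]
adapter [[-144.2  104.4]] mug [[-94.2 216.1]] tape [[ -1.8 239.9]]
jar [[  25.4 -245.5]] post w [[618.3 101.5]]
side bay out corners [[   8.4  172. ]
 [  11.6 -168.6]
 [ -45.9  168.5]
 [ -47.8 -163.8]]
side post [[-71.  93.]] [[-72.5  91.8]]
side boom [[-156.3   34.3]
 [-127.8   32.4]
 [-128.7 -236.3]
 [-159.5 -240.3]]
ad [[-146.6  106.6]]
```

```bash
cat >> h.py <<'E'
YAW=np.radians(-11.45); O=np.array([665.4,-2.9])
UX=np.array([np.cos(YAW),np.sin(YAW)]); UY=np.array([-np.sin(YAW),np.cos(YAW)])
def B(p):
    p=np.atleast_2d(p)[:,:2]-O; return np.c_[p@UX,p@UY]
def W(b): return O+b[0]*UX+b[1]*UY
np.set_printoptions(precision=1,suppress=True)
E
python3 - <<'E'
from h import *
f=np.load('top0.npy',allow_pickle=True).item()
R,_=cv2.Rodrigues(f['rvec']);c=-R.T@f['tvec'].ravel()
for u,v in [(60,300),(110,225),(110,380),(120,300),(30,415)]:
    z=f['range_z'][v,u];d=np.array([(u-f['cx'])/f['fx'],(v-f['cy'])/f['fy'],1])*z
    print(u,v,R.T@(d-f['tvec'].ravel()))
s=state();p=s['ee_pos'];print('tcpB',B(p),p[2])
from scipy.spatial.transform import Rotation as Rn
T=Rn.from_euler('xyz',s['ee_rot'],degrees=True)
Tg=Rn.from_euler('xyz',[180,0,168.55],degrees=True)
print('rotvec',(T.inv()*Tg).as_rotvec())
for b in [(-200,20,120)]:
    w=np.r_[W(b),b[2]]; print(w, T.inv().apply(w-p))
E
```

```text
60 300 [384.2 555.9 152.9]
110 225 [564.5 468.7 103.7]
110 380 [189.  467.5  76. ]
120 300 [379.7 468.5  32.2]
30 415 [176.4 493.5 344.7]
tcpB [[-574.9  439.9]] 179.0005117619754
rotvec [-0.  -0.  -0.1]
[473.4  56.4 120. ] [-428.3 -365.2   59.6]
```

Emit:
servo_tool([
  [[0,0,-40,0,0,0,0],[-170,-145,-40,0,0,-0.07,0],[-170,-145,-40,0,0,-0.07,0],[-170,-145,-40,0,0,-0.07,0],[-170,-145,-40,0,0,-0.07,0],[-170,-145,-40,0,0,-0.07,0],[-428,-365,60,0,0,-0.136,0],[-428,-365,60,0,0,-0.136,0],[-428,-365,60,0,0,-0.136,0],[-428,-365,60,0,0,-0.136,0],[-428,-365,60,0,0,-0.136,0],[-428,-365,60,0,0,-0.136,0],[-428,-365,60,0,0,-0.136,0],[-428,-365,60,0,0,-0.136,0],[-428,-365,60,0,0,-0.136,0],[-428,-365,60,0,0,-0.136,0]],
], squeeze=10)

```text
time_s: 1.7
ee_pos: [472.7, 58.1, 119.8]
ee_rot: [180.0, -0.0, 168.6]
force: [-0.6, 0.1, 0.2]
gripper_width: 0.8
```

```bash
cat > st.py <<'E'
from h import *
s=state();p=s['ee_pos'];print('t',s['time_s'],'B',B(p),'z',p[2],'rot',s['ee_rot'],'F',s['force'],'FB',B(s['force'][None,:2]+O),'w',s['gripper_width'])
E
python3 st.py
```

```text
t 1.7 B [[-200.9   21.5]] z 119.83256079128374 rot [180.   -0.  168.6] F [-0.6  0.1  0.2] FB [[-0.6 -0.1]] w 0.8231910696259513
```

Emit:
servo_tool([
  [[0,0,50,0,0,0,0],[0,0,90,0,0,0,0],[0,0,105,0,0,0,0],[0,0,105,0,0,0,0],[-10,0,105,0,0,0,0],[-18,0,105,0,0,0,0],[-24,0,105,0,0,0,0],[-30,0,105,0,0,0,0],[-36,0,105,0,0,0,0],[-42,0,105,0,0,0,0],[-48,0,105,0,0,0,0],[-54,0,105,0,0,0,0],[-60,0,105,0,0,0,0],[-66,0,105,0,0,0,0],[-72,0,105,0,0,0,0],[-72,0,105,0,0,0,0]],
])

```text
time_s: 3.3
ee_pos: [544.9, 42.8, 14.8]
ee_rot: [180.0, 0.0, 168.5]
force: [-0.1, 0.3, -0.5]
gripper_width: 0.5
```

```bash
cat > look.py <<'E'
from h import *
import sys
n=sys.argv[1]; f=grab('top',n+'_full.png'); np.save('top_%s.npy'%n,f,allow_pickle=True)
c=f['color'][160:270,185:395,::-1]
cv2.imwrite('pics/%s.png'%n,cv2.resize(c,None,fx=3.8,fy=3.8,interpolation=cv2.INTER_CUBIC))
f=grab('side'); np.save('side_%s.npy'%n,f,allow_pickle=True)
c=f['color'][140:320,230:430,::-1]
cv2.imwrite('pics/%s_s.png'%n,cv2.resize(c,None,fx=3.3,fy=3.3,interpolation=cv2.INTER_CUBIC))
E
python3 st.py; python3 look.py a1
```

```text
t 3.3 B [[-127.2   20.9]] z 14.750530533080362 rot [180.    0.  168.5] F [-0.1  0.3 -0.5] FB [[-0.2  0.3]] w 0.45315105159400243
```

View pics/a1.png

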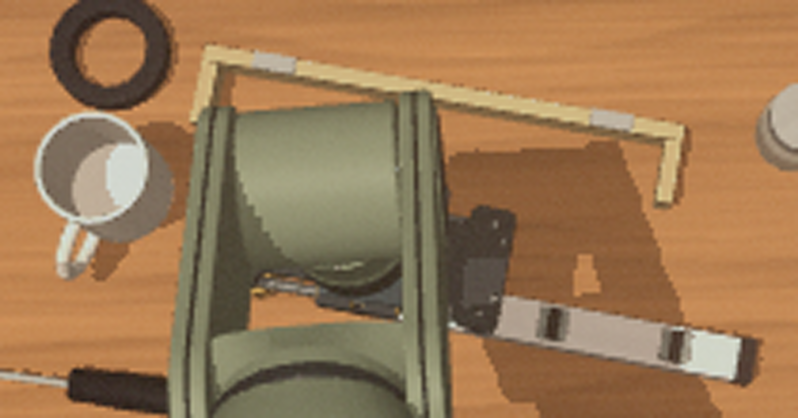

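View pics/a1_s.png

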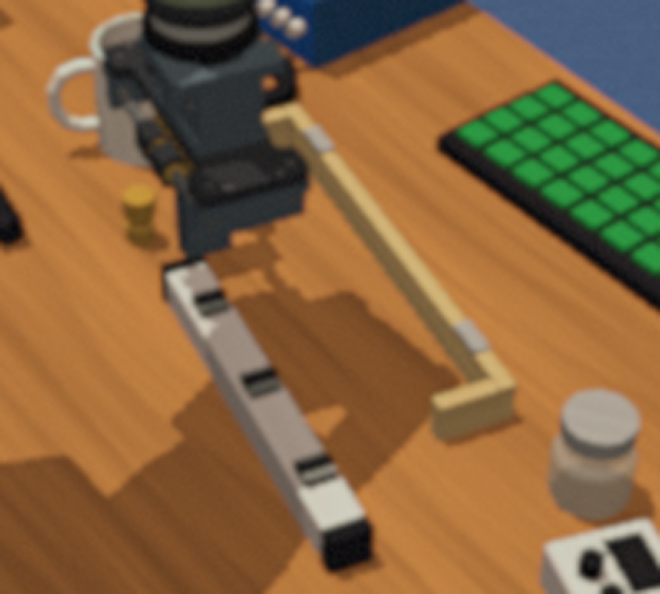

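```bash
python3 - <<'E'
from h import *
p=state()['ee_pos']; 
for n,s,o in(('top',3.8,(185,160)),('side',3.3,(230,140))):
    f=np.load(n+'_a1.npy',allow_pickle=True).item()
    q=proj(f,[p,[*W((-140,-102)),30],[*W((0,0)),32]]); print(n,q,(q-o)*s)
g=np.load('side_a1.npy',allow_pickle=True).item()
print(B(crop_pts(g,[(203,250)],15,3.3,(230,140))),crop_pts(g,[(203,250)],15,3.3,(230,140)),crop_pts(g,[(203,230)],15,3.3,(230,140)))
R,_=cv2.Rodrigues(g['rvec'])
for x,y in[(203,235),(190,230),(215,225)]:
    u,v=int(x/3.3+230),int(y/3.3+140); z=g['range_z'][v,u]; d=np.array([(u-g['cx'])/g['fx'],(v-g['cy'])/g['fy'],1])*z
    w=R.T@(d-g['tvec'].ravel()); print(u,v,w,B(w))
E
```

```text
top [[284.9 233.3]
 [329.8 244.9]
 [300.9 186.6]] [[379.6 278.4]
 [550.2 322.8]
 [440.5 100.9]]
side [[292.7 225.9]
 [309.5 256.3]
 [346.6 211.3]] [[206.8 283.6]
 [262.4 384. ]
 [384.8 235.2]]
[[-117.3   56.7]] [[561.7  75.9]] [[574.3  94.6]]
291 211 [492.1 -30.5 133.8] [[-164.3  -61.5]]
287 209 [524.4  35.   79.8] [[-145.7    9.2]]
295 208 [503.6 -28.3 135. ] [[-153.5  -57. ]]
```

The boom hasn't moved, although the reported pose would put the fingers inside its footprint. In the side view the fingertips appear at about (203,250) in the crop, higher than the (207,284) I projected. I'll check where the fingers really are before moving again.

```bash
python3 look.py a2; python3 st.py; python3 - <<'E'
from h import *
g=np.load('side_a2.npy',allow_pickle=True).item()
c=g['color'][60:300,200:400,::-1]; cv2.imwrite('pics/a2_z.png',cv2.resize(c,None,fx=2.5,fy=2.5,interpolation=cv2.INTER_CUBIC))
R,_=cv2.Rodrigues(g['rvec'])
def P(g,u,v):
    z=g['range_z'][v,u]; d=np.array([(u-g['cx'])/g['fx'],(v-g['cy'])/g['fy'],1])*z
    w=R.T@(d-g['tvec'].ravel()); return np.r_[w,z]
for v in range(180,232,4): print(v,P(g,290,v),P(g,296,v))
print('boom',P(g,300,245),P(g,320,280), 'table',P(g,360,330))
g0=np.load('side0.npy',allow_pickle=True).item()
print('boom0',P(g0,300,245),P(g0,320,280),P(g0,290,230))
E
```

```text
t 3.5 B [[-128.6   20.8]] z 14.668718032514509 rot [-180.    -0.   168.6] F [-0.1  0.2  0. ] FB [[-0.2  0.2]] w 0.7297259479846179
180 [ 510.2   -1.7  188.  1197.1] [ 522.5   -5.5  185.1 1202.3]
184 [ 509.5   -2.5  178.6 1202.6] [ 523.7   -3.5  173.1 1212.1]
188 [ 507.1   -5.8  171.4 1204.4] [ 517.4  -12.6  171.1 1205.2]
192 [ 502.   -13.2  168.  1200. ] [ 511.3  -21.5  169.1 1198.5]
196 [ 493.3  -26.3  169.9 1187. ] [ 502.7  -34.1  170.7 1186.1]
200 [ 490.6  -30.1  163.3 1188. ] [ 500.6  -37.1  163.3 1188.4]
204 [ 489.2  -32.   154.7 1192. ] [ 501.   -36.2  152.1 1196.5]
208 [ 490.8  -29.1  141.5 1203.2] [ 504.3  -31.1  136.5 1211.5]
212 [ 491.8  -27.2  129.1 1213.1] [ 544.8   29.7   65.  1313.5]
216 [ 532.2   35.5   55.4 1317.6] [ 580.7   83.9   -1.5 1406.2]
220 [ 540.6   48.8   30.1 1346.2] [ 570.3   68.5    1.8 1390.2]
224 [ 534.6   40.    27.2 1340.2] [ 561.4   55.5    2.9 1377.7]
228 [ 520.2   18.2   37.9 1313.7] [ 527.2    4.5   44.2 1304.5]
boom [ 512.   -33.    29.1 1285.6] [ 478.7 -153.2   41.1 1191.4] table [ 486.5 -277.     0.6 1148.7]
boom0 [ 515.1  -28.6   24.1 1292.9] [ 478.2 -153.9   42.  1190.2] [ 512.2    6.    44.8 1298.3]
```

View pics/a2_z.png

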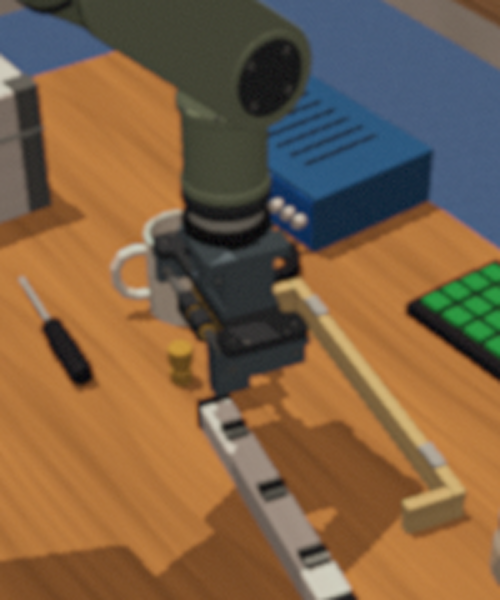

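```bash
python3 - <<'E'
from h import *
g=np.load('side0.npy',allow_pickle=True).item()
print('proj tcp0',proj(g,[[189.3,542.4,179.0],[189.3,542.4,198]]))
c=g['color'][0:200,0:200,::-1]; a=cv2.resize(c,None,fx=3,fy=3,interpolation=cv2.INTER_CUBIC)
q=proj(g,[[189.3,542.4,179.0]])[0]; cv2.circle(a,(int(q[0]*3),int(q[1]*3)),5,(0,0,255),1)
g2=np.load('side_a2.npy',allow_pickle=True).item()
c=g2['color'][170:250,250:330,::-1]; b=cv2.resize(c,None,fx=6,fy=6,interpolation=cv2.INTER_CUBIC)
P=state()['ee_pos']
for z in (0,30,60):
    q=proj(g2,[P+[0,0,z]])[0]; print(z,q); cv2.circle(b,(int((q[0]-250)*6),int((q[1]-170)*6)),5,(0,0,255),1)
cv2.imwrite('pics/dbg0.png',a); cv2.imwrite('pics/dbg1.png',b)
E
```

```text
proj tcp0 [[ 48.4 116.2]
 [ 46.  109.1]]
0 [292.6 225.9]
30 [292.4 216. ]
60 [292.2 205.8]
```

View pics/dbg0.png

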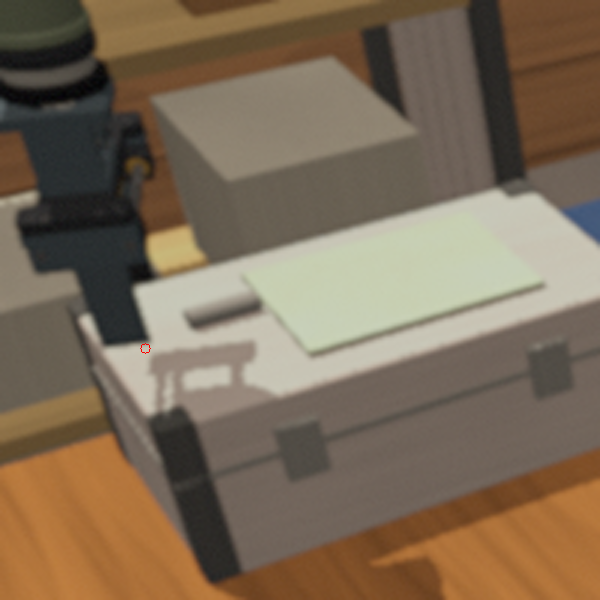

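View pics/dbg1.png

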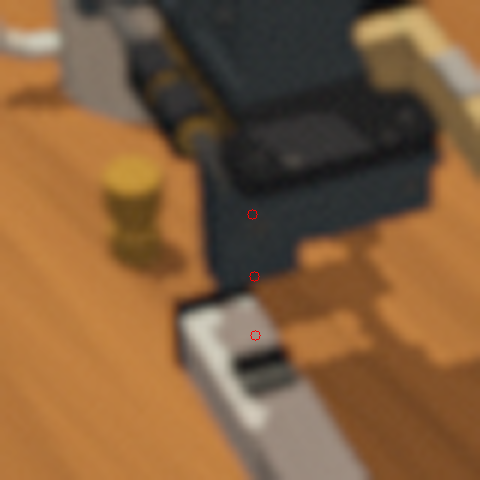

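```bash
python3 - <<'E'
from h import *
g=np.load('side0.npy',allow_pickle=True).item()
t=np.array([189.3,542.4,179.0]);ty=np.array([.33,.944,0]);tx=np.array([-.944,.33,0])
for s in(-1,1):
  for dx in (-16,16):
    q=proj(g,[t+s*46*ty+dx*tx,t+s*59*ty+dx*tx])*3; print(s,dx,q.ravel())
g=np.load('side_a2.npy',allow_pickle=True).item()
P=state()['ee_pos'];ux=np.r_[UX,0];uy=np.r_[UY,0]
for z in(0,30):
  print(z,[((proj(g,[P+a*16*ux+b*13.5*uy+[0,0,z]])[0]-[250,170])*6).round() for a in(-1,1) for b in(-1,1)])
# depth map top: gripper body height
f=np.load('top_a2.npy',allow_pickle=True).item()
R,_=cv2.Rodrigues(f['rvec'])
for u,v in[(312,225),(310,240),(318,230),(262,237)]:
    z=f['range_z'][v,u]; d=np.array([(u-f['cx'])/f['fx'],(v-f['cy'])/f['fy'],1])*z
    w=R.T@(d-f['tvec'].ravel()); print(u,v,w,B(w))
E
```

```text
-1 -16 [164.9 375.6 164.4 384.3]
-1 16 [120.6 381.5 119.8 390.2]
1 -16 [168.6 317.4 169.1 309.6]
1 16 [126.3 322.7 127.1 314.8]
0 [array([230., 368.]), array([204., 325.]), array([307., 346.]), array([280., 304.])]
30 [array([229., 308.]), array([202., 266.]), array([307., 286.]), array([279., 245.])]
312 225 [541.6 -32.3 171.5] [[-115.5  -53.4]]
310 240 [506.7 -26.9 171.4] [[-150.8  -55. ]]
318 230 [529.6 -46.  170.4] [[-124.5  -69.2]]
262 237 [520.1  87.8 141.9] [[-160.4   60. ]]
```

Both the first picture and this one show the fingertips 35–40 mm higher than the reported TCP, and there has been no contact force. The fingers evidently passed over the boom, so the reported z is biased. I'll back off, then find the real height using the camera and force.

Emit:
servo_tool([
  [[0,0,-30,0,0,0,0],[40,0,-30,0,0,0,0],[80,0,-30,0,0,0,0],[80,0,-30,0,0,0,0],[80,0,0,0,0,0,0],[80,0,10,0,0,0,0],[80,0,14,0,0,0,0],[80,0,14,0,0,0,0]],
])

```text
time_s: 4.3
ee_pos: [465.6, 58.8, 0.4]
ee_rot: [-180.0, -0.1, 168.5]
force: [0.2, -0.2, -0.1]
gripper_width: 0.4
```

```bash
cat > zoom.py <<'E'
from h import *
import sys
n,cam,u,v,r=sys.argv[1],sys.argv[2],*map(int,sys.argv[3:6])
g=grab(cam); np.save('z_%s.npy'%n,g,allow_pickle=True)
k=600/(2*r)
b=cv2.resize(g['color'][max(0,v-r):v+r,max(0,u-r):u+r,::-1],None,fx=k,fy=k,interpolation=cv2.INTER_CUBIC)
P=state()['ee_pos'];ux=np.r_[UX,0];uy=np.r_[UY,0]
if len(sys.argv)>6:
  for z in(0,40):
    for a in(-16,16):
      for c in(-13.5,13.5):
        q=proj(g,[P+a*ux+c*uy+[0,0,z]])[0]; cv2.circle(b,(int((q[0]-u+r)*k),int((q[1]-v+r)*k)),3,(0,0,255) if z==0 else (0,255,255),-1)
cv2.imwrite('pics/%s.png'%n,b)
E
python3 st.py; python3 zoom.py b1 side 270 215 50 1
```

```text
t 4.3 B [[-208.1   20.8]] z 0.4338626065887585 rot [-180.    -0.1  168.5] F [ 0.2 -0.2 -0.1] FB [[ 0.3 -0.2]] w 0.42135632091195374
```

View pics/b1.png

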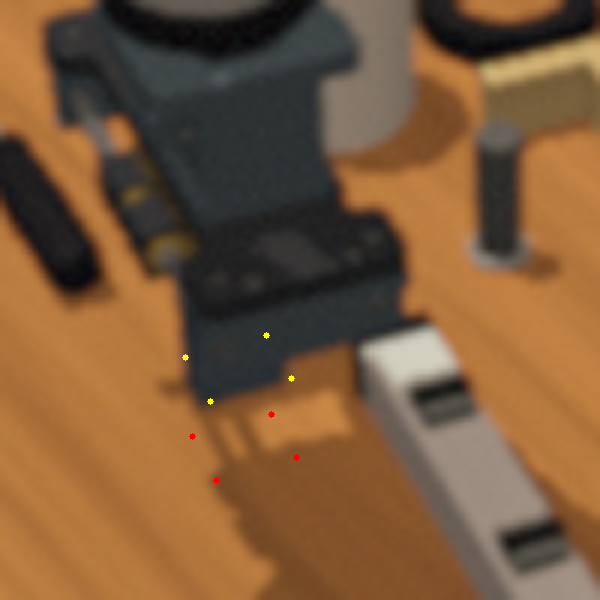

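At reported z = 0.4 the real fingertip edge sits on the z+40 marks (yellow), so the reported z is about 40 mm too low. I'll descend 26 mm more and recheck.

Emit:
servo_tool([
  [[0,0,5,0,0,0,0],[0,0,10,0,0,0,0],[0,0,15,0,0,0,0],[0,0,20,0,0,0,0],[0,0,24,0,0,0,0],[0,0,24,0,0,0,0]],
])

```text
time_s: 4.95
ee_pos: [464.9, 58.8, -23.9]
ee_rot: [-180.0, -0.1, 168.6]
force: [-0.4, -0.6, 0.1]
gripper_width: 0.6
```

```bash
python3 st.py; python3 zoom.py b2 side 270 215 50 1
```

```text
t 4.95 B [[-208.7   20.7]] z -23.897082372307366 rot [-180.    -0.1  168.6] F [-0.4 -0.6  0.1] FB [[-0.3 -0.7]] w 0.5965540724414643
```

View pics/b2.png

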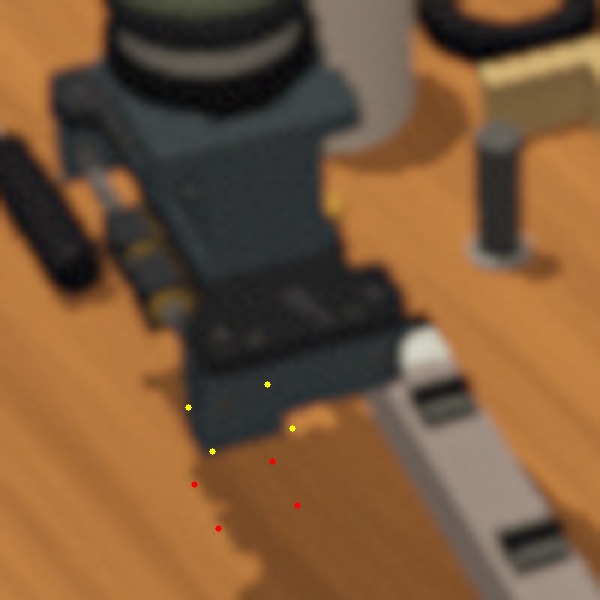

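```bash
python3 - <<'E'
from h import *
g=np.load('z_b2.npy',allow_pickle=True).item(); R,_=cv2.Rodrigues(g['rvec'])
print('cam',-R.T@g['tvec'].ravel(), 'P',state()['ee_pos'])
for x,y in[(200,370),(205,400),(215,430),(230,400),(240,430),(260,400),(270,420),(280,415),(320,370),(300,330),(360,300),(240,330)]:
    u,v=int(x/6+220),int(y/6+165); z=g['range_z'][v,u]; d=np.array([(u-g['cx'])/g['fx'],(v-g['cy'])/g['fy'],1])*z
    w=R.T@(d-g['tvec'].ravel()); print((x,y),w,B(w),z)
E
```

```text
cam [ -17.2 -811.9  906.1] P [465.2  58.8 -23.6]
(200, 370) [411.1 -12.  120. ] [[-247.4  -59.4]] 1191.8501
(205, 400) [411.3 -14.1 107.9] [[-246.8  -61.5]] 1198.7698
(215, 430) [412.2 -15.2  94.4] [[-245.7  -62.3]] 1207.5619
(230, 400) [419.5 -16.2 105.2] [[-238.4  -61.8]] 1203.0219
(240, 430) [460.1  50.2  21.2] [[-211.8   11.3]] 1316.7914
(260, 400) [431.1 -16.3  99.4] [[-226.9  -59.7]] 1212.0511
(270, 420) [471.5  47.4  20.4] [[-200.    10.9]] 1320.8328
(280, 415) [435.7 -20.   91.4] [[-221.7  -62.4]] 1217.2754
(320, 370) [453.7 -19.7 104.2] [[-204.1  -58.4]] 1217.0789
(300, 330) [ -17.2 -811.9  906.1] [[-508.4 -928.4]] 0.0
(360, 300) [468.2 -25.6 131.2] [[-188.8  -61.4]] 1201.9792
(240, 330) [426.6 -14.9 130.6] [[-231.6  -59.2]] 1190.0138
```

```bash
python3 zoom.py b3 top 300 235 60 1
```

```text
(no output)
```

View pics/b3.png

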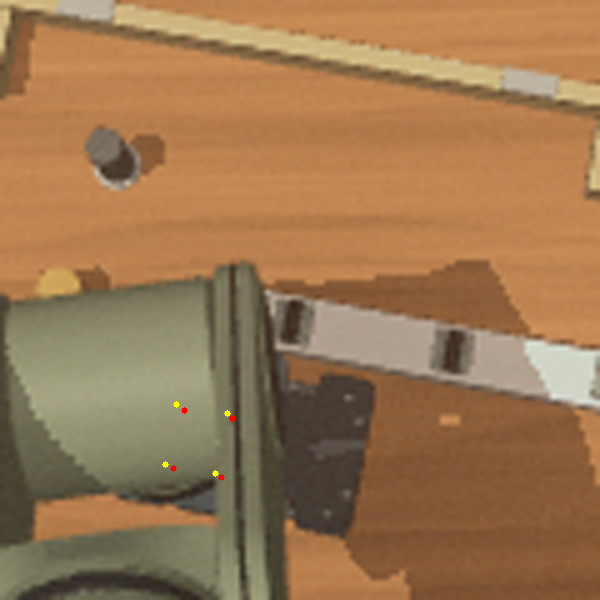

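Two checks now agree on a real tip height of about 15 mm: the range reading on the finger near the tip is z≈21, and the body's lower edge is at about 91. The xy pose agrees with the images. Next I'll push the left end forward.

Emit:
servo_tool([
  [[-12,0,0,0,0,0,0],[-24,0,0,0,0,0,0],[-32,0,0,0,0,0,0],[-37,0,0,0,0,0,0],[-42,0,0,0,0,0,0],[-47,0,0,0,0,0,0],[-52,0,0,0,0,0,0],[-57,0,0,0,0,0,0],[-62,0,0,0,0,0,0],[-67,0,0,0,0,0,0]],
])

```text
time_s: 6.05
ee_pos: [531.5, 45.5, -23.3]
ee_rot: [180.0, -0.0, 168.6]
force: [-1.5, -0.3, -0.5]
gripper_width: 0.4
```

```bash
python3 st.py; python3 look.py c1
```

```text
t 6.05 B [[-140.9   20.8]] z -23.329934052675313 rot [180.   -0.  168.6] F [-1.5 -0.3 -0.5] FB [[-1.4 -0.6]] w 0.42481465294449694
```

View pics/c1.png

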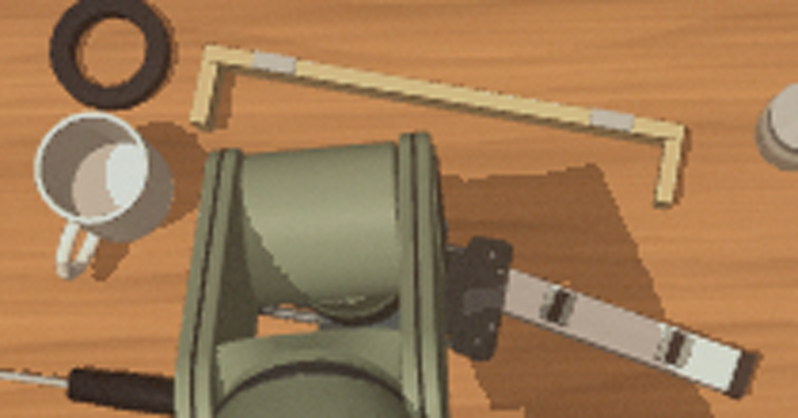

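View pics/c1_s.png

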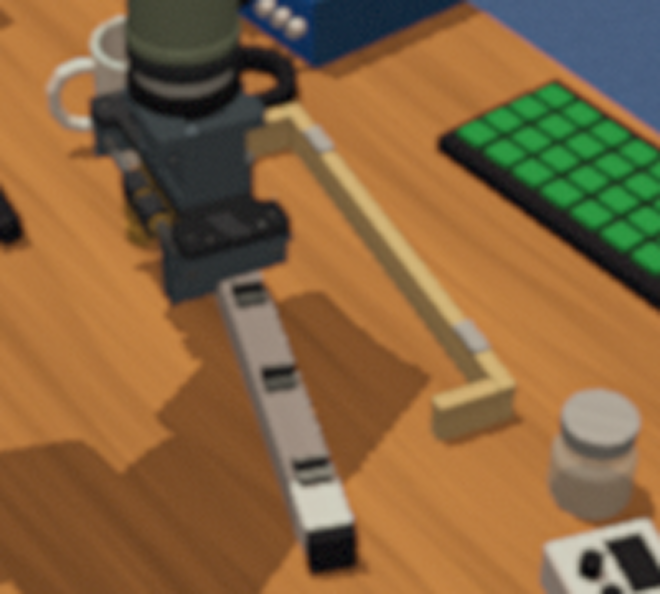

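The boom is pivoting as planned, turned about 8° with its right end nearly still at about (750,375). I'll keep pushing.

Emit:
servo_tool([
  [[-5,0,0,0,0,0,0],[-10,0,0,0,0,0,0],[-15,0,0,0,0,0,0],[-20,0,0,0,0,0,0],[-25,0,0,0,0,0,0],[-30,0,0,0,0,0,0],[-35,0,0,0,0,0,0],[-40,0,0,0,0,0,0],[-40,0,0,0,0,0,0],[20,0,0,0,0,0,0],[20,0,0,0,0,0,0],[20,0,-80,0,0,0,0],[20,0,-100,0,0,0,0],[50,-100,-100,0,0,0,0],[110,-150,-120,0,0,0,0],[110,-200,-120,0,0,0,0],[110,-220,-120,0,0,0,0],[110,-240,-120,0,0,0,0],[110,-240,-120,0,0,0,0]],
])

```text
time_s: 8.05
ee_pos: [374.4, -171.4, 97.5]
ee_rot: [-179.9, 0.1, 168.3]
force: [0.0, -0.2, 0.0]
gripper_width: 0.3
```

```bash
python3 st.py; python3 look.py c2
```

```text
t 8.05 B [[-251.8 -222.9]] z 97.54688331647968 rot [-179.9    0.1  168.3] F [ 0.  -0.2  0. ] FB [[ 0.1 -0.2]] w 0.32462045990361993
```

View pics/c2.png

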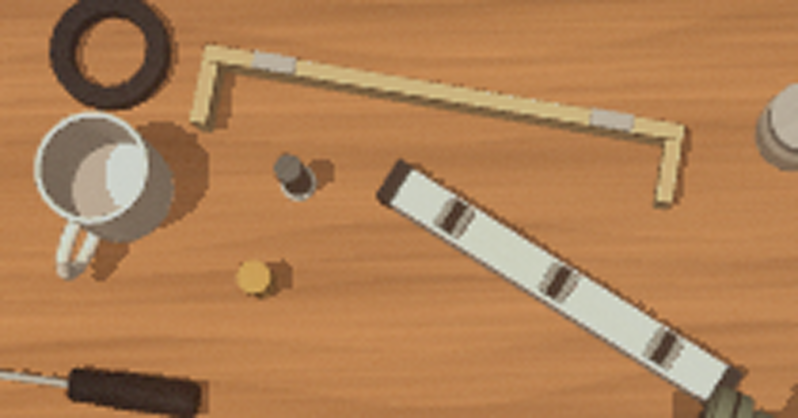

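View pics/c2_s.png

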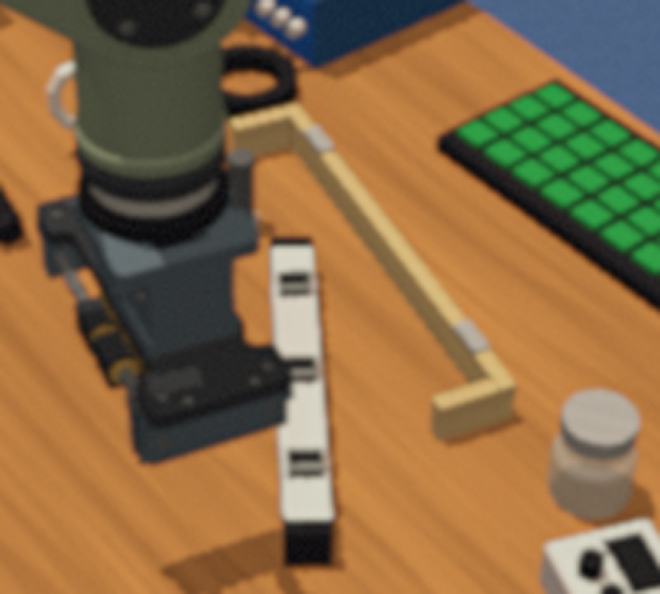

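```bash
python3 - <<'E'
from h import *
f=np.load('top_c2.npy',allow_pickle=True).item()
b=B(crop_pts(f,[(401,160),(378,201),(743,368),(415,168),(715,352)],30)); print(b)
d=b[3]-b[4]; print(np.degrees(np.arctan2(d[0],d[1])),np.linalg.norm(b[0]-b[2]))
g=np.load('side_c2.npy',allow_pickle=True).item()
print(B(crop_pts(g,[(272,243),(311,240),(331,520),(288,526)],30,3.3,(230,140))))
E
```

```text
[[ -44.9   20.9]
 [ -76.2   31.4]
 [-147.1 -236.3]
 [ -48.8   10.3]
 [-139.5 -215.6]]
21.878426409021262 276.74304353788443
[[ -76.2   27.7]
 [ -49.5   19.7]
 [-150.1 -226.1]
 [-176.  -219.9]]
```

The boom is at about 22° to the bay, with its front-left corner at bay (-46, 21). Sliding it along its axis clears the post by about 8 mm. I'll turn the tool to match the axis and come down behind the right end cap.

Emit:
servo_tool([
  [[-20,-34,0,0,0,0.1,0],[-60,-34,0,0,0,0.24,0],[-78,-34,0,0,0,0.382,0],[-78,-34,0,0,0,0.382,0],[-78,-34,40,0,0,0.382,0],[-78,-34,80,0,0,0.382,0],[-78,-34,105,0,0,0.382,0],[-78,-34,120,0,0,0.382,0],[-78,-34,120,0,0,0.382,0]],
])

```text
time_s: 9.05
ee_pos: [443.2, -214.1, -25.3]
ee_rot: [-180.0, -0.4, 146.9]
force: [-0.2, 0.7, -0.7]
gripper_width: 0.5
```

```bash
python3 st.py; python3 look.py d1; python3 zoom.py d2 side 320 290 60 1
```

```text
t 9.05 B [[-175.9 -251.1]] z -25.278630489868302 rot [-180.    -0.4  146.9] F [-0.2  0.7 -0.7] FB [[-0.4  0.6]] w 0.5117508433629704
```

View pics/d2.png

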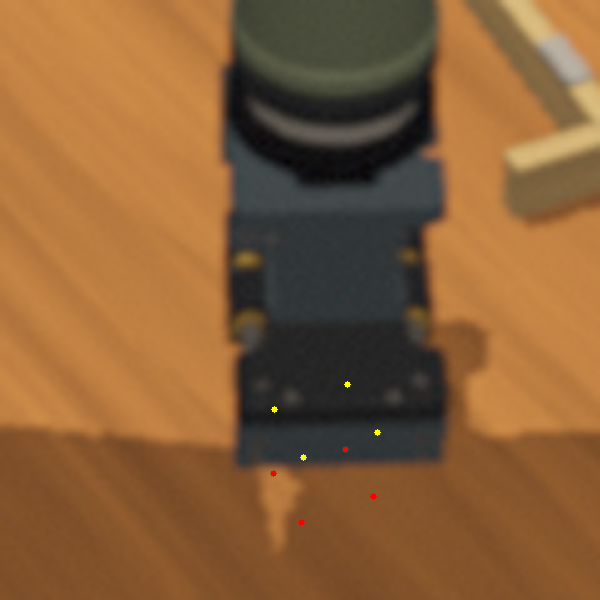

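View pics/d1_full.png

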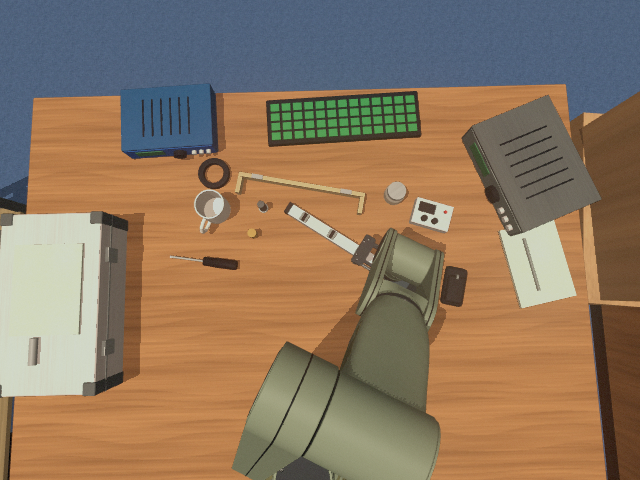

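Emit:
servo_tool([
  [[-4,0,0,0,0,0,0],[-4,5,0,0,0,0,0],[-4,11,0,0,0,0,0],[-4,17,0,0,0,0,0],[-4,23,0,0,0,0,0],[-4,29,0,0,0,0,0],[-4,35,0,0,0,0,0],[-4,41,0,0,0,0,0],[-4,47,0,0,0,0,0],[-4,53,0,0,0,0,0],[-4,59,0,0,0,0,0],[-4,64,0,0,0,0,0],[-4,64,0,0,0,0,0]],
])

```text
time_s: 10.5
ee_pos: [484.4, -164.4, -23.5]
ee_rot: [179.9, -0.0, 146.7]
force: [0.4, 0.2, 1.1]
gripper_width: 0.5
```

```bash
python3 st.py; python3 look.py d3
```

```text
t 10.5 B [[-145.3 -194.2]] z -23.455091560855088 rot [179.9  -0.  146.7] F [0.4 0.2 1.1] FB [[0.4 0.3]] w 0.5216775126137071
```

View pics/d3.png

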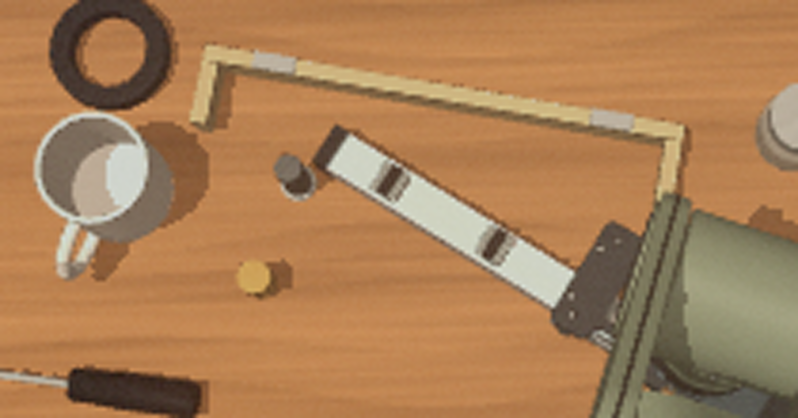

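View pics/d3_s.png

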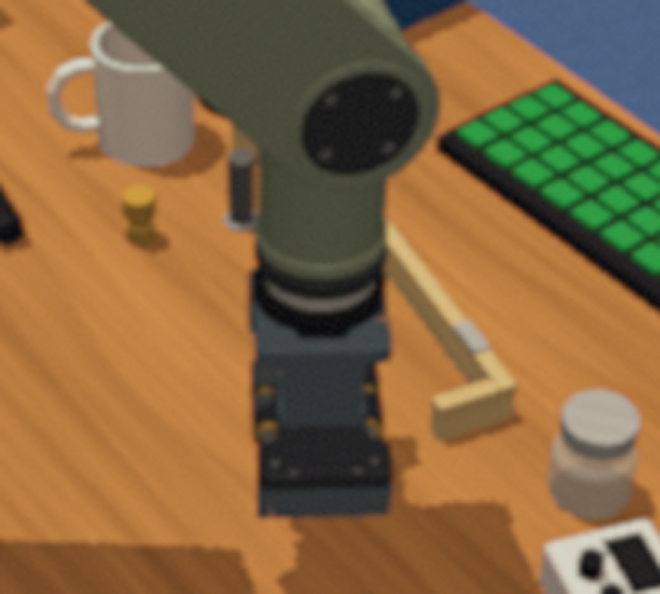

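```bash
python3 - <<'E'
from h import *
f=np.load('top_d3.npy',allow_pickle=True).item()
b=B(crop_pts(f,[(338,125),(314,164),(350,133),(572,268)],30)); print(b)
d=b[2]-b[3]; th=np.arctan2(d[0],d[1]);print(np.degrees(th))
n=np.array([np.cos(th),-np.sin(th)]); print('post clr',(b[0]-[-69,92.5])@n-40,(b[1]-[-69,92.5])@n-10,(b[3]-[-69,92.5])@n-40)
E
```

```text
[[ -28.    68.9]
 [ -58.1   80.2]
 [ -32.2   59.5]
 [ -99.2 -109.2]]
21.650773552953375
post clr 6.807665548875704 4.636586423757793 6.384593949568654
```

The boom has slid 52 mm, holding 21.7° and clearing the post by about 5–7 mm. The left end at (325,145) is starting behind the post, so I'll continue.

Emit:
servo_tool([
  [[-1,6,0,0,0,0,0],[-1,12,0,0,0,0,0],[-1,18,0,0,0,0,0],[-1,24,0,0,0,0,0],[-1,30,0,0,0,0,0],[-1,36,0,0,0,0,0],[-1,42,0,0,0,0,0],[-1,48,0,0,0,0,0],[-1,53,0,0,0,0,0],[-1,57,0,0,0,0,0],[-1,57,0,0,0,0,0]],
])

```text
time_s: 11.7
ee_pos: [516.7, -117.8, -23.2]
ee_rot: [180.0, 0.0, 146.7]
force: [-0.5, -0.0, 0.6]
gripper_width: 0.1
```

```bash
python3 st.py; python3 look.py d4
```

```text
t 11.7 B [[-122.9 -142.1]] z -23.154698486134578 rot [180.    0.  146.7] F [-0.5 -0.   0.6] FB [[-0.5 -0.1]] w 0.08592121070047283
```

View pics/d4.png

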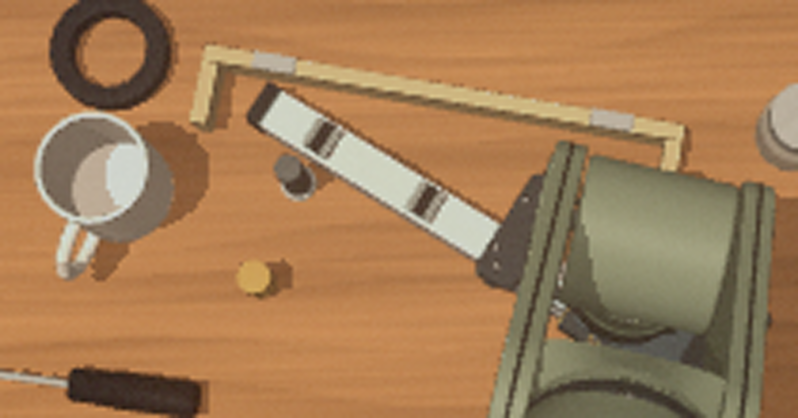

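```bash
python3 - <<'E'
from h import *
f=np.load('top_d4.npy',allow_pickle=True).item()
b=B(crop_pts(f,[(271,83),(248,120),(290,95),(502,224)],30)); print(b)
d=b[2]-b[3]; th=np.arctan2(d[0],d[1]);print(np.degrees(th))
n=np.array([np.cos(th),-np.sin(th)]); print('post clr',(b[0]-[-69,92.5])@n-40,(b[3]-[-69,92.5])@n-40)
E
```

```text
[[ -6.6 120.8]
 [-35.4 131.6]
 [-12.7 106. ]
 [-77.2 -56.3]]
21.66989901479373
post clr 7.552038228916395 7.287010517520521
```

The front-left corner is at bay (-7, 121), the angle is 21.7° and the boom clears the post by 7 mm. The right end has also passed inside the right end wall. Now I'll go round behind the boom to swing the right end in.

Emit:
servo_tool([
  [[0,-15,0,0,0,0,0],[20,-25,0,0,0,0,0],[53,-35,0,0,0,0,0],[53,-35,0,0,0,-0.1,0],[63,0,0,0,0,-0.24,0],[63,45,0,0,0,-0.38,0],[63,45,0,0,0,-0.38,0],[63,45,0,0,0,-0.38,0]],
])

```text
time_s: 12.6
ee_pos: [487.9, -46.2, -23.2]
ee_rot: [-180.0, -0.0, 168.5]
force: [-0.5, -0.7, -0.3]
gripper_width: 0.8
```

```bash
python3 st.py; python3 look.py e1
```

```text
t 12.6 B [[-165.3  -77.7]] z -23.239732175209255 rot [-180.    -0.   168.5] F [-0.5 -0.7 -0.3] FB [[-0.4 -0.7]] w 0.8490134989522884
```

View pics/e1.png

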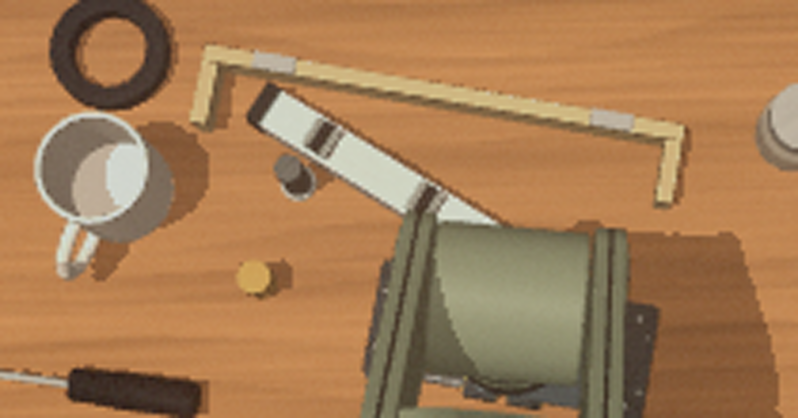

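Emit:
servo_tool([
  [[-12,0,0,0,0,0,0],[-22,0,0,0,0,0,0],[-27,0,0,0,0,0,0],[-32,0,0,0,0,0,0],[-37,0,0,0,0,0,0],[-42,0,0,0,0,0,0],[-47,0,0,0,0,0,0],[-52,0,0,0,0,0,0],[-57,0,0,0,0,0,0],[-57,0,0,0,0,0,0],[-40,0,0,0,0,0,0],[0,-20,0,0,0,0,0],[0,-70,0,0,0,0,0],[0,-120,0,0,0,0,0],[0,-120,0,0,0,0,0]],
])

```text
time_s: 14.2
ee_pos: [464.2, -168.4, -22.7]
ee_rot: [-179.9, 0.2, 168.1]
force: [0.6, -0.4, -0.1]
gripper_width: 0.4
```

```bash
python3 st.py; python3 look.py e2
```

```text
t 14.2 B [[-164.3 -202.2]] z -22.70050668471466 rot [-179.9    0.2  168.1] F [ 0.6 -0.4 -0.1] FB [[ 0.7 -0.2]] w 0.4430179829095134
```

View pics/e2.png

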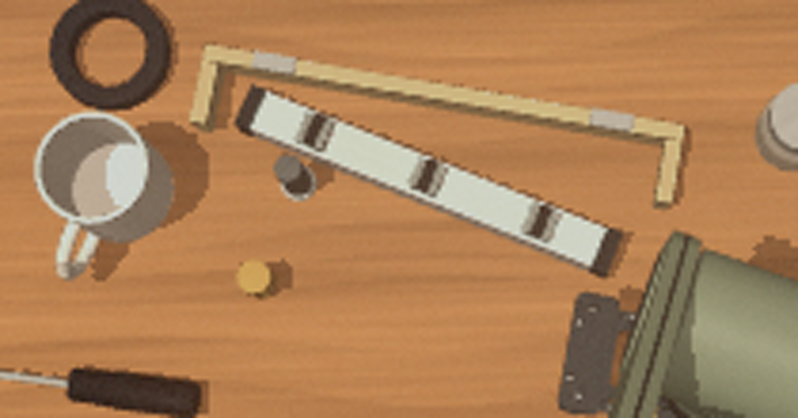

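View pics/e2_s.png

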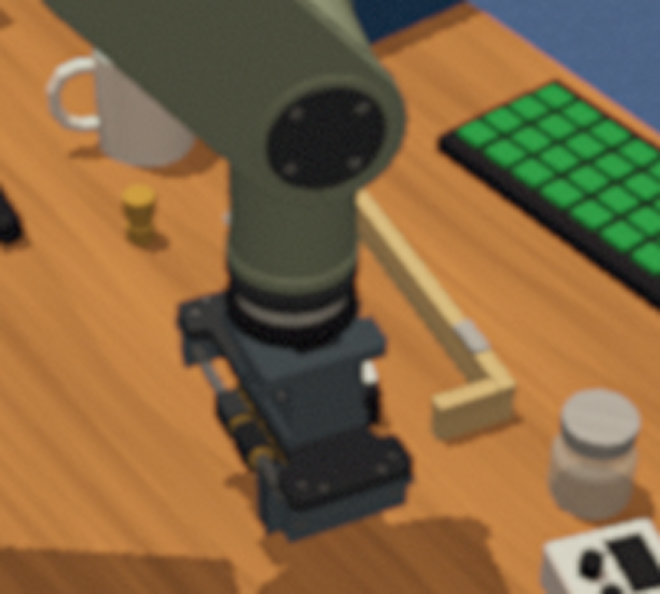

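```bash
python3 - <<'E'
from h import *
f=np.load('top_e2.npy',allow_pickle=True).item()
b=B(crop_pts(f,[(258,87),(238,130),(628,232),(606,277),(275,92),(605,222)],30)); print(b)
d=b[4]-b[5]; th=np.arctan2(d[0],d[1]);print(np.degrees(th))
n=np.array([np.cos(th),-np.sin(th)]); print('post clr',(b[0]-[-69,92.5])@n-40,(b[5]-[-69,92.5])@n-40)
E
```

```text
[[ -11.   129.2]
 [ -43.6  137.1]
 [ -67.7 -143.2]
 [-101.3 -133.4]
 [ -12.4  116.8]
 [ -63.5 -126.3]]
11.86661191035979
post clr 9.231541744575878 10.353023639942919
```

The boom is at 11.9°, with its corners at bay (-11, 129) and (-68, -143): clear of the post and between the end walls. I'll push the right part in.

Emit:
servo_tool([
  [[0,50,0,0,0,0,0],[0,100,0,0,0,0,0],[0,120,0,0,0,0,0],[0,120,0,0,0,0,0],[-25,120,0,0,0,0,0],[-45,120,0,0,0,0,0],[-53,120,0,0,0,0,0],[-58,120,0,0,0,0,0],[-63,120,0,0,0,0,0],[-68,120,0,0,0,0,0],[-73,120,0,0,0,0,0],[-78,120,0,0,0,0,0],[-83,120,0,0,0,0,0],[-88,120,0,0,0,0,0],[-93,120,0,0,0,0,0],[-97,120,0,0,0,0,0],[-97,120,0,0,0,0,0]],
])

```text
time_s: 16.0
ee_pos: [584.3, -65.7, -23.2]
ee_rot: [180.0, 0.1, 168.4]
force: [0.2, 0.2, 0.9]
gripper_width: 0.6
```

```bash
python3 st.py; python3 look.py e3
```

```text
t 16.0 B [[-67.1 -77.6]] z -23.171935772719984 rot [180.    0.1 168.4] F [0.2 0.2 0.9] FB [[0.1 0.2]] w 0.5641161154499493
```

View pics/e3.png

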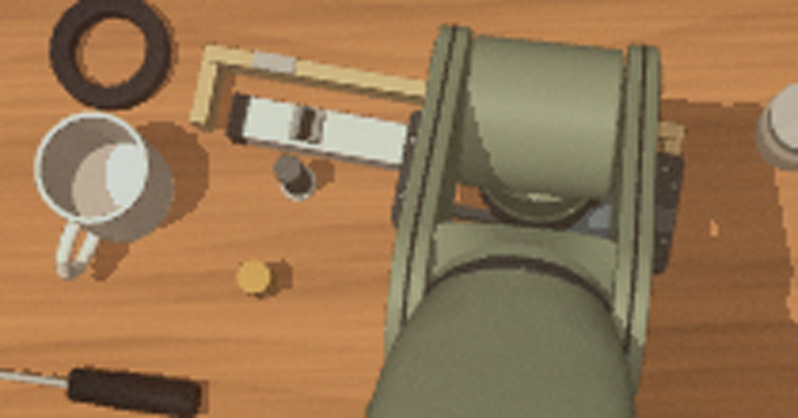

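View pics/e3_s.png

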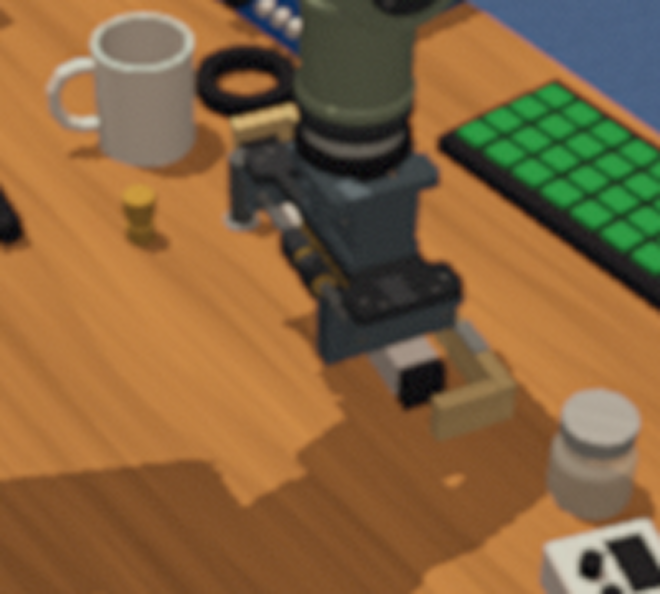

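```bash
python3 - <<'E'
from h import *
f=np.load('top_e3.npy',allow_pickle=True).item()
b=B(crop_pts(f,[(237,94),(230,140),(255,97),(405,122)],30)); print(b)
d=b[2]-b[3]; print(np.degrees(np.arctan2(d[0],d[1])))
g=np.load('side_e3.npy',allow_pickle=True).item()
print(B(crop_pts(g,[(400,374),(442,362)],30,3.3,(230,140))))
E
```

```text
[[-18.4 142.8]
 [-51.5 141.2]
 [-18.4 129.9]
 [-17.9  23.1]]
-0.278868992634325
[[ -53.7 -128.4]
 [ -23.  -129.4]]
```

The boom now lies parallel to the back wall (−0.3°), 18 mm short of it and spanning about y −138 to +142. I'll push at its middle to seat it.

Emit:
servo_tool([
  [[25,0,0,0,0,0,0],[25,50,0,0,0,0,0],[25,79,0,0,0,0,0],[25,79,0,0,0,0,0],[8,79,0,0,0,0,0],[0,79,0,0,0,0,0],[-4,79,0,0,0,0,0],[-8,79,0,0,0,0,0],[-12,79,0,0,0,0,0],[-15,79,0,0,0,0,0],[-17,79,0,0,0,0,0],[-18,79,0,0,0,0,0]],
])

```text
time_s: 17.3
ee_pos: [616.7, 8.1, -23.5]
ee_rot: [-180.0, -0.0, 168.4]
force: [-2.5, 1.0, -1.0]
gripper_width: 0.5
```

```bash
python3 st.py; python3 look.py e4
```

```text
t 17.3 B [[-50.    1.1]] z -23.49589020119774 rot [-180.    -0.   168.4] F [-2.5  1.  -1. ] FB [[-2.7  0.5]] w 0.5020976530702729
```

View pics/e4.png

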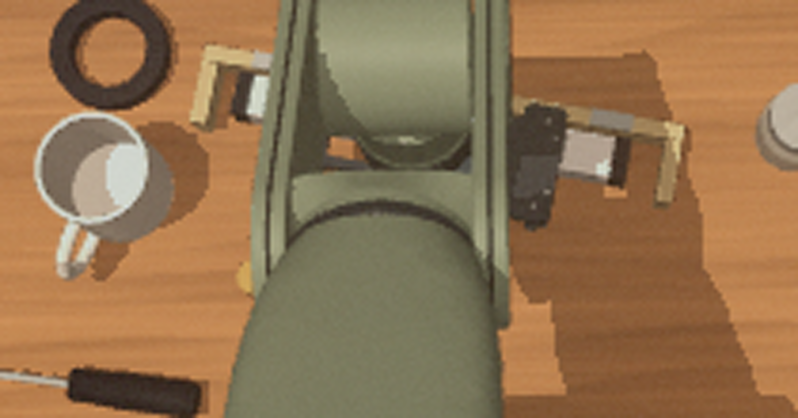

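View pics/e4_s.png

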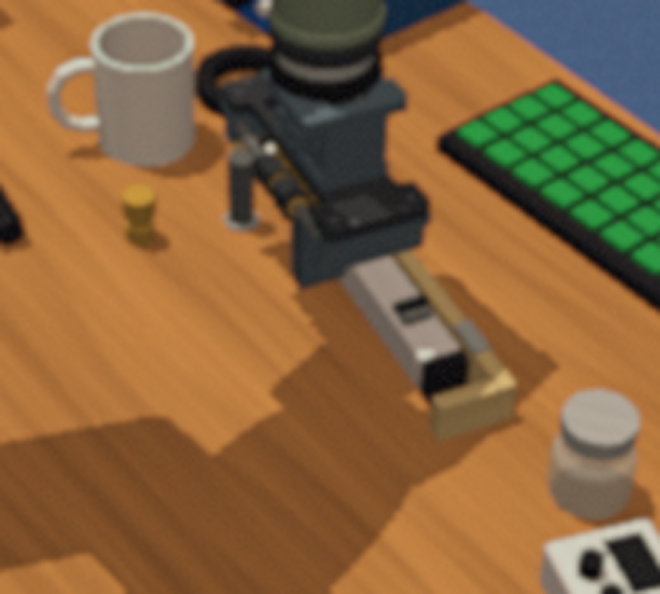

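The boom is a few millimetres from the wall. I'll press on in small steps and watch the force.

Emit:
servo_tool([
  [[-1.5,0,0,0,0,0,0],[-3,0,0,0,0,0,0],[-4.5,0,0,0,0,0,0],[-5,0,0,0,0,0,0],[-5,0,0,0,0,0,0]],
])

```text
time_s: 17.9
ee_pos: [620.3, 7.5, -23.3]
ee_rot: [-180.0, -0.2, 168.4]
force: [-5.5, 0.7, 2.6]
gripper_width: 0.6
```

Emit:
servo_tool([
  [[-0.5,0,0,0,0,0,0],[-1,0,0,0,0,0,0],[-1.5,0,0,0,0,0,0],[-1.5,0,0,0,0,0,0]],
])

```text
time_s: 18.3
ee_pos: [620.2, 7.5, -23.3]
ee_rot: [-180.0, -0.3, 168.4]
force: [-7.9, 2.4, 4.4]
gripper_width: 0.2
```

```bash
python3 st.py; python3 look.py e5
```

```text
t 18.3 B [[-46.4   1.2]] z -23.272692978822867 rot [-180.    -0.3  168.4] F [-7.9  2.4  4.4] FB [[-8.2  0.7]] w 0.1749721775584643
```

View pics/e5.png

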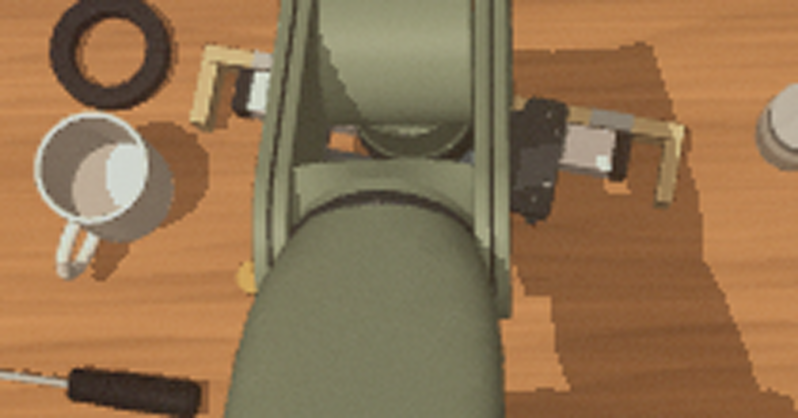

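The finger has stopped at bay x = −46.4, which is exactly boom width plus half a finger, and the force has risen to 8 N, so the boom is against the wall. I'll retreat and check.

Emit:
servo_tool([
  [[15,0,0,0,0,0,0],[30,0,0,0,0,0,0],[30,0,-50,0,0,0,0],[50,0,-100,0,0,0,0],[100,0,-120,0,0,0,0],[150,-20,-120,0,0,0,0],[200,-20,-120,0,0,0,0],[250,-20,-120,0,0,0,0],[250,-20,-120,0,0,0,0],[250,-20,-120,0,0,0,0]],
])

```text
time_s: 19.4
ee_pos: [374.3, 37.7, 97.6]
ee_rot: [179.9, 0.2, 168.5]
force: [0.3, 0.5, -0.7]
gripper_width: 0.5
```

```bash
python3 st.py; python3 look.py f1; python3 zoom.py f1z side 335 215 75
```

```text
t 19.4 B [[-293.4  -18. ]] z 97.55315245634117 rot [179.9   0.2 168.5] F [ 0.3  0.5 -0.7] FB [[0.2 0.6]] w 0.5302053707390071
```

View pics/f1.png

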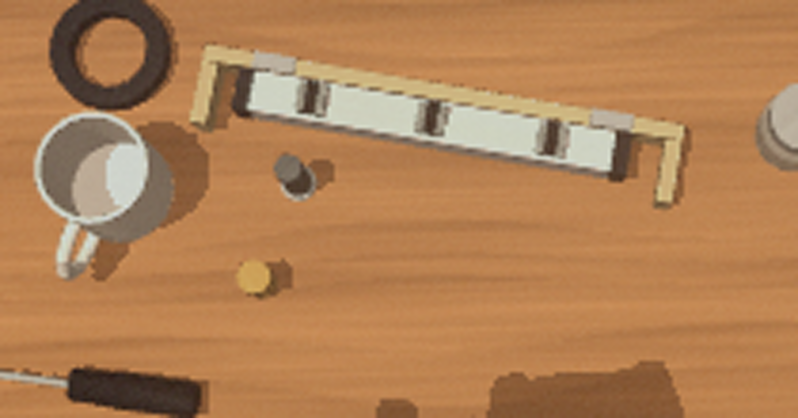

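View pics/f1z.png

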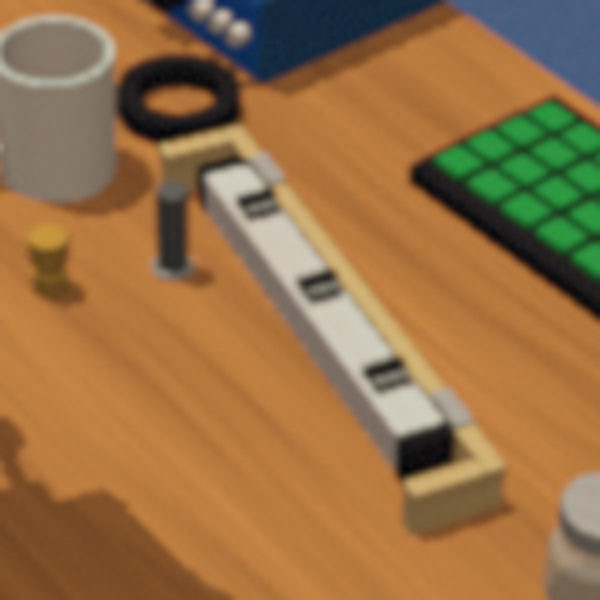

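```bash
python3 - <<'E'
from h import *
f=np.load('top_f1.npy',allow_pickle=True).item(); f0=np.load('top0.npy',allow_pickle=True).item()
# white tube top mask -> rear/front edges
c=f['color'].astype(int); m=((c.min(2)>185)&(c.max(2)-c.min(2)<30)).astype(np.uint8); m[:178]=0;m[212:]=0;m[:,:245]=0;m[:,355:]=0
pts=np.argwhere(m>0)[:,::-1]; P=B(np.array([ray(f,u,v,30) for u,v in pts]))
for lo in range(-120,130,40):
    q=P[(P[:,1]>lo)&(P[:,1]<lo+40)]
    if len(q): print(lo,'x',q[:,0].min(),q[:,0].max(),len(q))
print('y',P[:,1].min(),P[:,1].max())
print(B(crop_pts(f,[(243,68),(236,112),(631,132),(625,178)],30)))
d=np.abs(f['color'].astype(int)-f0['color']).max(2)>60
for n,(u,v,r) in dict(mug=(210,207,20),tape=(214,173,17),adapter=(252,233,7),jar=(396,192,13),driver=(205,262,35),box=(432,214,22),mouse=(454,286,20),post=(264,208,7)).items():
    print(n,d[v-r:v+r,u-r:u+r].sum())
E
```

```text
-120 x -26.976388371541674 0.23834762802348733 113
-80 x -26.6841766434869 0.4070447019365569 113
-40 x -26.930125755152915 0.3349359133195446 134
0 x -27.09439581551632 0.0459643979406306 94
40 x -26.883692470823473 -0.09884401472881929 144
80 x -27.130592377751974 0.14251927288083835 76
120 x -26.296546330192584 0.0700439369649861 48
y -122.22298802582151 132.48463461256895
[[   0.6  142.3]
 [ -31.2  141. ]
 [   2.3 -133.7]
 [ -30.6 -134.9]]
mug 0
tape 0
adapter 0
jar 0
driver 68
box 0
mouse 0
post 0
```

View pics/f1_full.png

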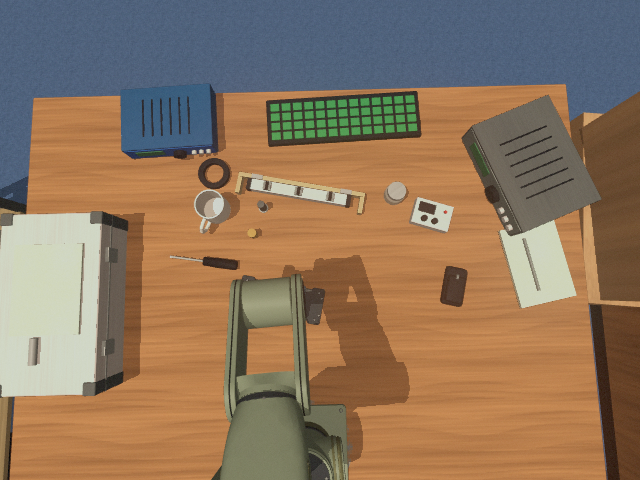

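The top view shows the boom flush against the back wall along its whole length. The bystanders are unchanged; the 68 changed pixels in the driver's window come from the arm at its corner, and the driver itself is still at (205,262).

```bash
python3 -c "
from workcell import *
job_done()"
```

```text
the job is handed in; nothing more can be done
```

The boom is home in the bay: behind the post, flat along the back wall and between the end walls. I handed the job in at about 19.5 s.

**How it went:** I only pushed it along the bench with the shut fingertips. I swung the left end forward to about 22°, then slid the boom along its length past the post with about 5–7 mm to spare. Then I swung the right end in and pressed at the middle until it stopped, with the force rising to about 8 N.

**Last checks:**
- **Fit:** the boom's front edge is within about 0.5 mm of the back wall along its length. Its ends are at about y −135 and +142, inside the ±159 mm end walls.
- **Other things:** the mug, tape, adapter, jar, control box and mouse show no change against the first picture. The driver's check window did differ (68 pixels). I put that down to the arm at the window's corner, because the driver looks unmoved by eye.
- **Robot:** it was clear of everything, with no contact force.

**What disagreed:** the reported TCP height was about 40 mm too low compared with the images. My first push therefore passed over the boom without touching it. I then corrected the height from the camera and range readings, working at a reported z of about −24 for a real height of about 15 mm.

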